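# Stand the slumped book back up and close the row with its bookend

## Robot

A 6-joint arm with a two-finger parallel gripper is mounted at the origin on the work surface. World frame = base frame: x ahead of the robot, y to its left, z up, the work surface at z = 0. Lengths are in m, angles in degrees, forces in N, time in s.
With the tool pointing down it reaches from about 0.4 to 0.825 m from the base axis. Payload 7 kg.
Tool frame: the origin (TCP) lies on the centre line of the jaws, within the pads' length; the fingertips stand 11 mm ahead of it and the grasp point (between the pads) lies 8 mm behind it; z points along the fingers, y is the direction in which the jaws open and shut (so a half turn about z gives the same grasp; the last joint's range is limited). The gripper opens to 88 mm and grips with 3 to 60 N. Pads are 19 mm wide; open, the fingers measure 130 mm over their backs; the gripper's body (78 mm by 193 mm) begins 47 mm behind the grasp point.
Start: joints at [-58.092, 20.546, 0.682, 0, -70.136, -16.507], TCP at [0.179, -0.651, 0.208] pointing down, gripper open.
Joint ranges: [-176.03, 176.03], [-82.01, 121.73], [-58.28, 71.71], [-173.87, 95.51], [-174.79, -0.11], [-173.66, 173.66]. Speed limits (degrees/s): [136.94, 136.94, 172.46, 180, 180, 180].

## Interface

Orientations are given as [roll, pitch, yaw] about the fixed x, y, z axes, in that order (R = Rz(yaw) Ry(pitch) Rx(roll)).
In Python, from plant import ctrl, cams, order gives the robot as it stands.
- The arm moves only by the tool jog_arm, never from a script. Its argument "motion" is a list of rows, each an object with "offset": the shift along the tool's x, y, z in mm, a list of three; "roll": the turn about the tool's z in rad; "hand": the finger opening in mm, from 0 to 87.6. A call has 1 to 20 rows; each row is the pose to reach, as a shift and turn from the pose commanded when the call began, along the tool's axes at that moment; what a row does not reach only later rows make up. A row lasts 1/12 s, in which the tool goes at most 41.7 mm and 7.16 degrees, less where a joint would pass 70% of its speed; a pose out of reach is approached as far as the arm can. A call with a gripper value outside its range is refused whole. The fingers move at their own pace and stop on an object; the grip force is fixed at half the most. Time passes only in rows, so rows that repeat a pose let the fingers close. It gives the time, the measured TCP pose, the force and the opening at its end, in the units of the state.
- ctrl.get_obs(): the state, without advancing time (a new reading comes with each control period).
- cams.snapshot(name): name is "scene" or "top" or "wrist"; returns a dict with "img" (384x512x3 uint8, red, green, blue), "K" (3x3 intrinsics, pixels), "cam_to_world" (4x4, takes a point from camera to world coordinates); the wrist camera has in their place "T_tool_cam" (4x4, takes a point from camera to tool coordinates, whose origin is the TCP and whose axes are the flange's). Camera axes: x right, y down, z forward; pixel columns grow to the right and rows downward; lengths in m; the calibration is good to about 2 mm. A picture is of the moment at which its call begins: read the wrist's pose just before it. There is no depth.
- order.close_job(): hands the job in, once; it reports no verdict.
The state is a dict: "clock": time; "joint_pos": joint angles; "qvel": joint speeds; "tau": joint torques, N m; "tool_pos": TCP position; "orientation": TCP orientation; "force": force on the tool from outside, world axes, zero at the start; "moment": the same for the moment, N m; "opening": finger opening in m.
Only numpy, scipy, OpenCV 4.12 (cv2) and the standard library are available. Lean on these libraries where they do the work, as an engineer would, in place of code of your own. Each camera call takes 0.05 s, during which the arm holds its last target. There are 200 camera calls.

## Task

One book has slumped away from the row of books and leans over the loose bookend. Push on the book with the fingertips until it stands upright beside the row again, then slide the bookend along the desk until the book is snug between the row and the bookend, all squarely in line. Only push: do not lift the book or the bookend, and leave the paint jars, bowl, eraser and brush pot where they are.

Things in the scene. Friction and masses are not known exactly. Their poses are not given: they have to be found in the camera images.
- row: Seven upright books packed tight against their own bookend; does not move when pushed. Origin on the desk at the middle of the foot of the row's open end face (green cover, 128 mm along x, 180 mm high), where the red book belongs. x: across the row, towards the spines; y: from the end face into the row (which runs y = 0 to 288 mm, up to 200 mm high, 140 mm deep); z up.
- book: Loose red book, yellow bands on its spine: 128 mm deep (x, spine at +x), 30 mm thick (y), 182 mm high (z), about 0.36 kg. Origin: centre of its underside. At first its foot is up to 15 mm short of the row and it leans about 25 degrees from it (to row -y) on the top inner edge of the bookend; its top 65 mm sticks out above and past that edge. Upright, it stands by itself.
- book_top (a point): The centre of the red book's top edge face, 182 mm above the book's origin along the book.
- bookend: Loose beech bookend, about 0.7 kg: upright 120 mm wide (x), 20 thick, 105 high, on a foot 30 mm high that runs outwards to y = -100 mm; an 18 mm wide dark brace joins them in the middle, above the foot. Origin on the desk, middle of the upright's flat inner face, which looks to the book and row (+y). Pushed at the foot it slides without tipping (3 to 10 N).
- foot_end (a point): The middle of the outer end face of the bookend's foot (face 120 mm wide, 30 mm high; the point is 15 mm above the desk, 100 mm from the upright's inner face).
- jar_blue: Blue paint jar with a white lid, 52 mm across, 64 mm high, near the spine side of the books. Origin under its centre. Bystander.
- jar_orange: Orange paint jar with a white lid, 52 mm across, 64 mm high, origin under its centre. Bystander.
- jar_green: Green paint jar with a white lid, 52 mm across, 64 mm high, origin under its centre. Bystander.
- bowl: White porcelain paint bowl, 104 mm across, 24 mm high, origin under its centre. Bystander.
- eraser: White eraser in a blue sleeve, 44 x 22 x 13 mm, origin under its centre, near the books on the robot's side. Bystander.
- brush_pot: Blue ceramic pot of brushes, 72 mm across, 90 mm high, brushes to about 220 mm, origin under its centre. Bystander.
Things that resemble listed ones, but are neither listed nor needed, are in the scene too. There is more than one size of the book; the job needs the larger. Of the things that look like the bookend, the larger one is meant.

How it is judged (in metres and radians):
On the way:
1. the red book has been pushed upright (within about 6 degrees) while the bookend still stands back from it (angle between book's own z axis and vertical below 0.1 rad and y of bookend in the frame of row below -0.055 m), for 0.2 s.
At the end, for the whole second after the job is handed in: The red book stands upright (within 3 degrees) on the desk, at most 6 mm from the row's end face, and the bookend stands flat on the desk at most 6 mm from the book; both are square with the row to 4.5 degrees and in line with it sideways (book to 25 mm, bookend to 30 mm), at rest (angle between book's own z axis and vertical below 0.05 rad and height (world z) of each of book, bookend below 0.004 m and y of book in the frame of row between -0.021 and -0.012 m and x of book in the frame of row between -0.025 and 0.025 m and angle between the y axis of each of book, bookend and the y axis of row, either way round below 0.08 rad and angle between bookend's own z axis and vertical below 0.03 rad and y of bookend in the frame of book between -0.021 and -0.012 m and x of bookend in the frame of row between -0.03 and 0.03 m and linear speed of each of book, bookend below 0.01 m/s); the robot touches nothing.
It fails at once if the red book is lifted off the desk (its underside more than 30 mm up) (height (world z) of book above 0.03 m).
It fails at once if the bookend is lifted or tipped over (more than 12 mm up or 20 degrees) (height (world z) of bookend above 0.012 m or angle between bookend's own z axis and vertical above 0.35 rad).
It fails at once if a jar, the bowl, the eraser or the brush pot is moved more than 20 mm (distance of any of jar_blue, jar_orange, jar_green, bowl, eraser, brush_pot from where it was at the start of the episode above 0.02 m).
It also fails if it takes over 51 s, if anything falls off the work surface, if the arm or the gripper's body presses on something with over 40 N, if the wrist force passes 120 N, or if a joint passes its speed limit or range.

## Working session

There is one attempt and no reset: what is moved stays moved. The work goes in short steps, Python scripts to look and compute and a tool call to move; the robot and the scene stay as the last step left them, time stands still between calls to the robot, and variables do not carry over. Pictures are saved under pics/ and viewed, about 8 in all and at most 12, crops included, and the job is handed in when it is done.

Besides the shell and the picture viewer there is one more tool, called after "Call:" by a JSON object that holds its "name" and its "arguments", one argument or row to a line. jog_arm: Moves the arm, as the interface text tells. Its arguments: {"type":"object","properties":{"motion":{"type":"array"}},"required":["motion"]}

```bash
mkdir -p pics; ls; python3 - <<'E'
from plant import ctrl,cams
import cv2,numpy as np
o=ctrl.get_obs();print(o)
for n in("scene","top"):
    s=cams.snapshot(n);cv2.imwrite(f"pics/{n}0.png",s["img"][:,:,::-1]);print(n,s["K"].tolist(),np.round(s["cam_to_world"],4).tolist())
a=cv2.imread("pics/scene0.png");b=cv2.imread("pics/top0.png")
cv2.imwrite("pics/s1.png",cv2.resize(a,(800,600),interpolation=cv2.INTER_CUBIC));cv2.imwrite("pics/t1.png",cv2.resize(b,(800,600),interpolation=cv2.INTER_CUBIC))
E
```

```text
pics
{'clock': 0.0, 'joint_pos': array([-5.80930483e+01,  2.05910225e+01,  6.34750142e-01, -1.81227138e-02,
       -7.01349187e+01, -1.65082948e+01]), 'qvel': array([-0.1082615 ,  0.00086449,  0.10915946, -0.03175586, -0.10631311,
       -0.03085929]), 'tau': array([-5.86418191e-04, -5.82717741e+01,  2.93056029e+01,  6.99729234e+00,
        6.87827225e-03, -1.08739914e-04]), 'tool_pos': array([ 0.17908238, -0.65029258,  0.20744106]), 'orientation': array([ 1.79907727e+02, -9.58023770e-03, -1.64607507e+02]), 'force': array([ 0.14330944,  0.03939956, -0.82868211]), 'moment': array([-0.00470892,  0.02990688, -0.00428072]), 'opening': 0.08767254416545608}
scene [[376.5249882251646, 0.0, 256.15818835380423], [0.0, 376.5249882251646, 188.9421469247127], [0.0, 0.0, 1.0]] [[-0.9933, -0.1007, 0.0574, 0.4433], [-0.1155, 0.8998, -0.4208, 0.4331], [-0.0092, -0.4246, -0.9053, 1.0992], [0.0, 0.0, 0.0, 1.0]]
top [[491.6701114940046, 0.0, 249.33112124783227], [0.0, 491.6701114940046, 188.1925014676347], [0.0, 0.0, 1.0]] [[-0.0123, -0.9963, 0.0851, 0.3788], [-0.9998, 0.0107, -0.0192, 0.0089], [0.0183, -0.0853, -0.9962, 1.8245], [0.0, 0.0, 0.0, 1.0]]
```

View pics/s1.png

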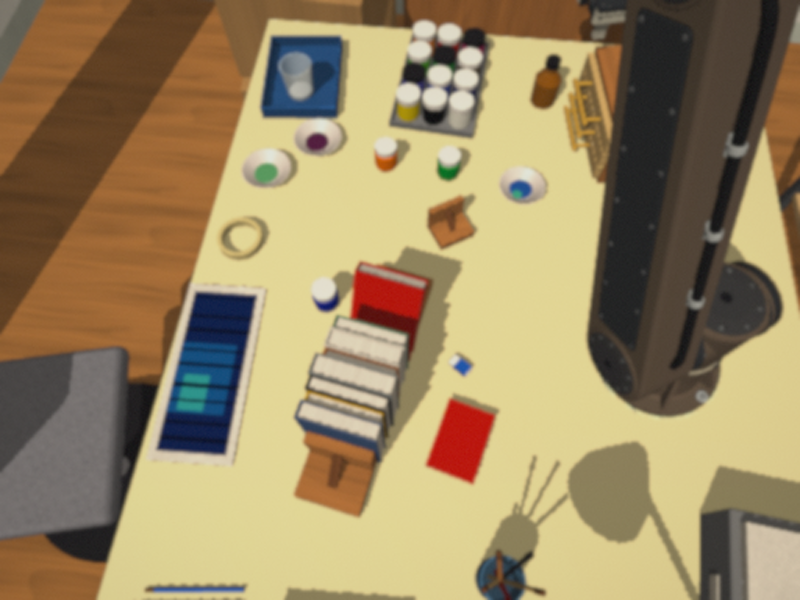

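View pics/t1.png

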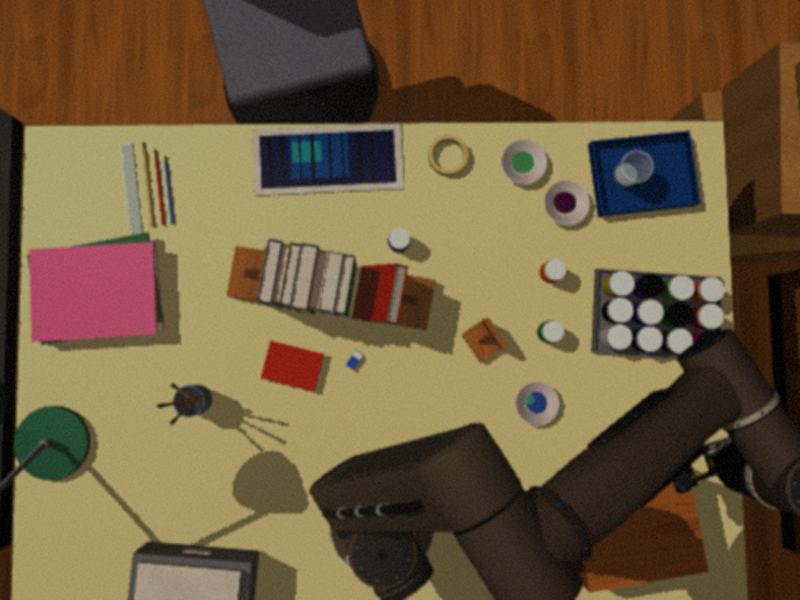

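The top view (800x600 scale) shows the row at (240–355, 240–315). 
- **Book candidates:** the leaning red book at (380,293) and a small red book lying flat at (293,366). The leaning one is meant, since it is the larger and rests on the bookend. 
- **Bookend candidates:** the one under the leaning book at (418,303), a small one at (485,340), and the row's own at (245,273). The one at (418,303) is meant. 

I'll confirm this in an enlarged crop.

```bash
python3 - <<'E'
import cv2,numpy as np
a=cv2.imread("pics/top0.png")[140:225,140:330];b=cv2.imread("pics/scene0.png")[155:255,180:330]
a=cv2.resize(a,None,fx=4.2,fy=4.2,interpolation=cv2.INTER_CUBIC)
a=np.clip(a*1.3,0,255).astype(np.uint8)
for u in range(140,330,10): cv2.putText(a,str(u),(int((u-140)*4.2),8),0,.3,(0,0,0),1); cv2.line(a,(int((u-140)*4.2),10),(int((u-140)*4.2),14),(0,0,0),1)
for v in range(140,225,10): cv2.putText(a,str(v),(0,int((v-140)*4.2)+4),0,.3,(0,0,0),1)
cv2.imwrite("pics/crop_t.png",a)
E
```

```text
(no output)
```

View pics/crop_t.png

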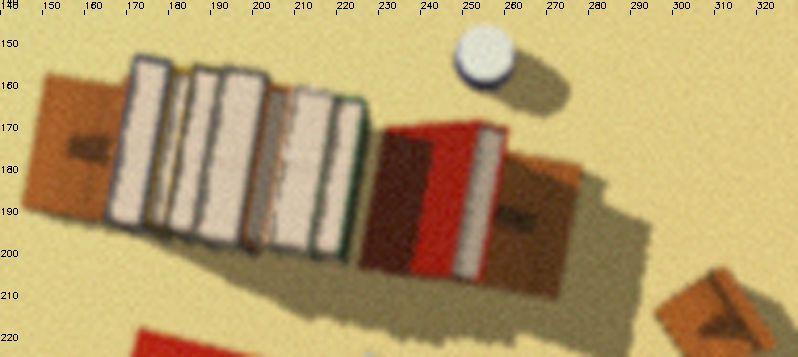

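The crop confirms it: the wide bookend is under the red book, with its foot end edge at crop (582,165)–(558,299), and the small one at (715,310) is a decoy. The book's top outer edge is (508,127)–(482,281) and the row's green end top edge is (368,99)–(350,262).

```bash
cat > h.py <<'E'
import numpy as np
from plant import ctrl,cams
def ray(K,T,uv,z):
    d=T[:3,:3]@np.linalg.solve(K,[uv[0],uv[1],1.]);o=T[:3,3];return o+d*(z-o[2])/d[2]
def tool():
    from scipy.spatial.transform import Rotation as R
    o=ctrl.get_obs();M=np.eye(4);M[:3,:3]=R.from_euler('xyz',o['orientation'],degrees=True).as_matrix();M[:3,3]=o['tool_pos'];return M,o
E
python3 - <<'E'
from h import *
s=cams.snapshot("top")
P=lambda x,y,z:ray(s["K"],s["cam_to_world"],(x/4.2+140,y/4.2+140),z)
D={}
for n,a,b,z in [("rowend",(368,99),(350,262),.18),("booktop",(508,127),(482,281),.165),("foot",(582,165),(558,299),.03),("rowbe",(47,74),(22,208),.03)]:
    p,q=P(*a,z),P(*b,z);D[n]=(p+q)/2;e=p-q
    print(n,p.round(3),q.round(3),"mid",D[n].round(3),"len",np.linalg.norm(e).round(3),"xaxis deg",np.degrees(np.arctan2(e[1],e[0])).round(1))
for n in D:
    d=D["rowbe"]-D[n];print(n,"yaxis from rowbe", np.degrees(np.arctan2(d[1],d[0])).round(1),np.linalg.norm(d[:2]).round(3))
for n,c,z in [("jar_blue",(484,52),.064),("small be",(715,310),.03),("eraser",(355*.64*4.2-588,361*.64*4.2-588),.013),("jar_green",(551*.64*4.2-588,331*.64*4.2-588),.064)]: print(n,P(*c,z).round(3))
M,o=tool();print(M.round(3))
w=cams.snapshot("wrist");print(w["T_tool_cam"].round(3).tolist(),w["K"][0])
E
```

```text
rowend [0.603 0.049 0.18 ] [0.472 0.065 0.18 ] mid [0.538 0.057 0.18 ] len 0.132 xaxis deg -6.7
booktop [ 0.581 -0.063  0.165] [ 0.457 -0.041  0.165] mid [ 0.519 -0.052  0.165] len 0.127 xaxis deg -10.3
foot [ 0.564 -0.134  0.03 ] [ 0.447 -0.111  0.03 ] mid [ 0.505 -0.122  0.03 ] len 0.119 xaxis deg -11.1
rowbe [0.648 0.333 0.03 ] [0.531 0.354 0.03 ] mid [0.59  0.344 0.03 ] len 0.119 xaxis deg -10.2
rowend yaxis from rowbe 79.7 0.291
booktop yaxis from rowbe 79.9 0.402
foot yaxis from rowbe 79.7 0.473
rowbe yaxis from rowbe 0.0 0.0
jar_blue [ 0.659 -0.048  0.064]
small be [ 0.436 -0.247  0.03 ]
eraser [0.377 0.057 0.013]
jar_green [ 0.44  -0.395  0.064]
[[-0.964 -0.266 -0.     0.179]
 [-0.266  0.964  0.001 -0.65 ]
 [ 0.     0.001 -1.     0.208]
 [ 0.     0.     0.     1.   ]]
[[-0.0, -0.957, -0.29, 0.078], [1.0, -0.001, 0.0, 0.002], [-0.0, -0.29, 0.957, -0.177], [0.0, 0.0, 0.0, 1.0]] [282.43312194   0.         254.24366315]
```

Call:
{"name": "jog_arm", "arguments": {
  "motion": [
    {"offset": [-30, 28, 0], "roll": -0.07, "hand": 45},
    {"offset": [-60, 57, 0], "roll": -0.14, "hand": 45},
    {"offset": [-90, 86, 0], "roll": -0.21, "hand": 45},
    {"offset": [-120, 114, 0], "roll": -0.28, "hand": 45},
    {"offset": [-150, 142, 0], "roll": -0.36, "hand": 45},
    {"offset": [-180, 171, 0], "roll": -0.43, "hand": 45},
    {"offset": [-210, 200, 0], "roll": -0.5, "hand": 45},
    {"offset": [-240, 228, 0], "roll": -0.58, "hand": 45},
    {"offset": [-270, 256, 0], "roll": -0.65, "hand": 45},
    {"offset": [-300, 285, 0], "roll": -0.72, "hand": 45},
    {"offset": [-330, 313, 0], "roll": -0.79, "hand": 45},
    {"offset": [-360, 342, 0], "roll": -0.87, "hand": 45},
    {"offset": [-390, 370, 0], "roll": -0.94, "hand": 45},
    {"offset": [-420, 399, 0], "roll": -1.01, "hand": 45},
    {"offset": [-445, 422, 0], "roll": -1.07, "hand": 45},
    {"offset": [-465, 442, 0], "roll": -1.124, "hand": 45},
    {"offset": [-465, 442, 0], "roll": -1.124, "hand": 45},
    {"offset": [-465, 442, 0], "roll": -1.124, "hand": 45}
  ]
}}

```text
clock: 1.7
tool_pos: [0.5106, -0.0997, 0.208]
orientation: [180.0, -0.0, -100.1]
force: [-0.4, -0.4, 0.3]
opening: 0.0453
```

Call:
{"name": "jog_arm", "arguments": {
  "motion": [
    {"offset": [0, 0, 15], "roll": 0, "hand": 45},
    {"offset": [0, 0, 30], "roll": 0, "hand": 45},
    {"offset": [0, 0, 45], "roll": 0, "hand": 45},
    {"offset": [-15, 0, 45], "roll": 0, "hand": 45},
    {"offset": [-30, 0, 45], "roll": 0, "hand": 45},
    {"offset": [-36, 0, 45], "roll": 0, "hand": 45},
    {"offset": [-42, 0, 45], "roll": 0, "hand": 45},
    {"offset": [-48, 0, 45], "roll": 0, "hand": 45},
    {"offset": [-54, 0, 45], "roll": 0, "hand": 45},
    {"offset": [-60, 0, 45], "roll": 0, "hand": 45},
    {"offset": [-66, 0, 45], "roll": 0, "hand": 45},
    {"offset": [-72, 0, 45], "roll": 0, "hand": 45},
    {"offset": [-78, 0, 45], "roll": 0, "hand": 45},
    {"offset": [-84, 0, 45], "roll": 0, "hand": 45},
    {"offset": [-89, 0, 45], "roll": 0, "hand": 45},
    {"offset": [-94, 0, 45], "roll": 0, "hand": 45},
    {"offset": [-98, 0, 45], "roll": 0, "hand": 45},
    {"offset": [-101, 0, 45], "roll": 0, "hand": 45},
    {"offset": [-103, 0, 45], "roll": 0, "hand": 45},
    {"offset": [-104, 0, 45], "roll": 0, "hand": 45}
  ]
}}

```text
clock: 3.37
tool_pos: [0.5286, 0.0015, 0.1633]
orientation: [180.0, -0.0, -100.2]
force: [-0.0, -0.3, -0.3]
opening: 0.0448
```

```bash
python3 - <<'E'
from h import *
import cv2
L=[]
for n,r in (("scene",(140,240,190,310)),("wrist",(0,384,0,512))):
    s=cams.snapshot(n);i=s["img"][r[0]:r[1],r[2]:r[3],::-1];L.append(cv2.resize(i,(400,int(400*i.shape[0]/i.shape[1])),interpolation=cv2.INTER_CUBIC))
h=max(l.shape[0] for l in L)
cv2.imwrite("pics/p4.png",np.hstack([cv2.copyMakeBorder(l,0,h-l.shape[0],0,0,0) for l in L]))
print(tool()[1]['force'])
E
```

```text
[-0.84424088  1.12367916 -0.98067381]
```

View pics/p4.png

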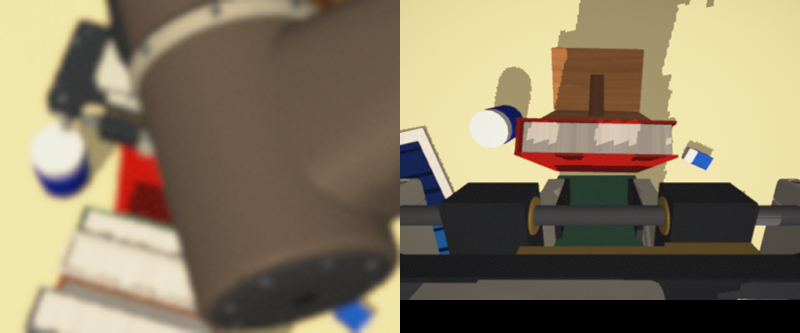

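The wrist view (right half) shows the book apparently still leaning: top edge face at (515–676, 120–155), inner cover below it. The fingers at (555,195) and (648,195) seem to be on the row side, and the force is near zero. I'll look closer before moving on.

```bash
python3 - <<'E'
from h import *
import cv2
M,o=tool()
s=cams.snapshot("wrist");cv2.imwrite("pics/w5.png",s["img"][:,:,::-1])
i=np.clip(cv2.resize(s["img"][110:310,120:390,::-1],None,fx=2.95,fy=2.95,interpolation=cv2.INTER_CUBIC)*1.5,0,255).astype(np.uint8)
T=M@s["T_tool_cam"]
def pr(p):
    c=np.linalg.inv(T)@np.r_[p,1];q=s["K"]@c[:3];return q[:2]/q[2]
O=np.array([.538,.057,0]);ex=np.array([.984,-.177,0]);ey=np.array([.177,.984,0]);ez=np.array([0,0,1.])
for n,x,y,z in [("topOutL",.064,-.1106,.165),("topOutR",-.064,-.1106,.165),("rowL",.064,0,.18),("rowR",-.064,0,.18),("upOutL",.064,-.034,.182),("upOutR",-.064,-.034,.182),("footL",.06,-.182,.03),("footR",-.06,-.182,.03),("beL",.06,-.102,.105)]:
    u=pr(O+x*ex+y*ey+z*ez);q=((u-[120,110])*2.95).astype(int);print(n,u.round(0),q)
    cv2.drawMarker(i,tuple(int(a) for a in q),(255,0,255),0,12,2);cv2.putText(i,n,(int(q[0])+5,int(q[1])-4),0,.4,(255,0,255),1)
cv2.imwrite("pics/w5c.png",i);print(o['tool_pos'],o['clock'])
E
```

```text
topOutL [152. 147.] [ 93 110]
topOutR [359. 147.] [704 109]
rowL [161. 313.] [121 599]
rowR [349. 313.] [675 599]
upOutL [155. 271.] [103 475]
upOutR [355. 271.] [694 475]
footL [195.  58.] [ 221 -152]
footR [315.  58.] [ 574 -152]
beL [183. 148.] [185 113]
[0.52857617 0.00130389 0.16336131] 3.4667
```

View pics/w5c.png

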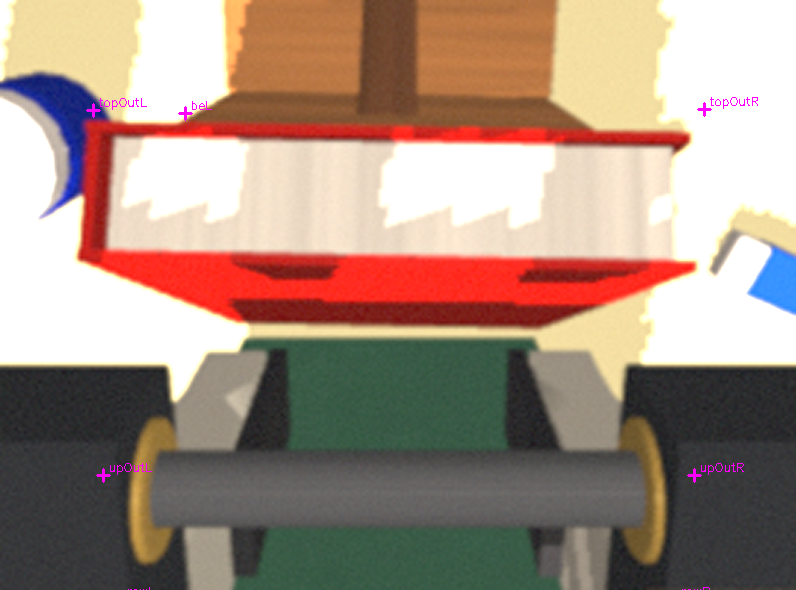

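Confirmed: the fingers slid over the top edge and the book still leans. I'll lift, go back and push again with the fingertips lower.

Call:
{"name": "jog_arm", "arguments": {
  "motion": [
    {"offset": [0, 0, -20], "roll": 0, "hand": 45},
    {"offset": [0, 0, -40], "roll": 0, "hand": 45},
    {"offset": [0, 0, -50], "roll": 0, "hand": 45},
    {"offset": [30, 0, -50], "roll": 0, "hand": 45},
    {"offset": [60, 0, -50], "roll": 0, "hand": 45},
    {"offset": [90, 0, -50], "roll": 0, "hand": 45},
    {"offset": [105, 0, -50], "roll": 0, "hand": 45},
    {"offset": [105, 0, -20], "roll": 0, "hand": 45},
    {"offset": [105, 0, 10], "roll": 0, "hand": 45},
    {"offset": [105, 0, 23], "roll": 0, "hand": 45},
    {"offset": [105, 0, 23], "roll": 0, "hand": 45}
  ]
}}

```text
clock: 4.43
tool_pos: [0.5074, -0.1025, 0.137]
orientation: [179.7, -0.1, -100.3]
force: [-0.9, -1.3, -0.6]
opening: 0.0448
```

Call:
{"name": "jog_arm", "arguments": {
  "motion": [
    {"offset": [-10, 0, 0], "roll": 0, "hand": 45},
    {"offset": [-20, 0, 0], "roll": 0, "hand": 45},
    {"offset": [-27, 0, 0], "roll": 0, "hand": 45},
    {"offset": [-33, 0, 0], "roll": 0, "hand": 45},
    {"offset": [-38, 0, 0], "roll": 0, "hand": 45},
    {"offset": [-43, 0, 0], "roll": 0, "hand": 45},
    {"offset": [-47, 0, 0], "roll": 0, "hand": 45},
    {"offset": [-51, 0, 0], "roll": 0, "hand": 45},
    {"offset": [-55, 0, 0], "roll": 0, "hand": 45}
  ]
}}

```text
clock: 5.18
tool_pos: [0.5197, -0.0477, 0.1404]
orientation: [-180.0, -0.0, -100.2]
force: [-0.2, -0.2, 0.9]
opening: 0.0451
```

```bash
python3 - <<'E'
from h import *
import cv2
s=cams.snapshot("wrist");cv2.imwrite("pics/w6.png",s["img"][:,:,::-1])
cv2.imwrite("pics/w6c.png",cv2.resize(s["img"][100:300,100:410,::-1],None,fx=1.7,fy=1.7))
E
```

```text
(no output)
```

View pics/w6c.png

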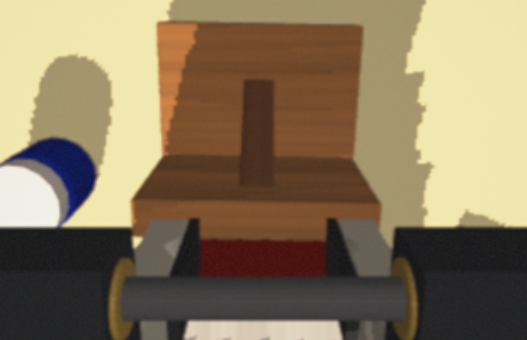

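The wrist view now shows the bookend at (255,120) with the book's outer cover at (260,258), in front of the fingers on the row side. The fingers are on the right side of the book, so I'll push on slowly.

Call:
{"name": "jog_arm", "arguments": {
  "motion": [
    {"offset": [-4, 0, 0], "roll": 0, "hand": 45},
    {"offset": [-8, 0, 0], "roll": 0, "hand": 45},
    {"offset": [-12, 0, 0], "roll": 0, "hand": 45},
    {"offset": [-16, 0, 0], "roll": 0, "hand": 45},
    {"offset": [-20, 0, 0], "roll": 0, "hand": 45},
    {"offset": [-24, 0, 0], "roll": 0, "hand": 45},
    {"offset": [-28, 0, 0], "roll": 0, "hand": 45},
    {"offset": [-32, 0, 0], "roll": 0, "hand": 45},
    {"offset": [-36, 0, 0], "roll": 0, "hand": 45},
    {"offset": [-40, 0, 0], "roll": 0, "hand": 45}
  ]
}}

```text
clock: 6.07
tool_pos: [0.5269, -0.0081, 0.1403]
orientation: [180.0, 0.0, -100.2]
force: [0.7, -1.4, -0.3]
opening: 0.0452
```

Call:
{"name": "jog_arm", "arguments": {
  "motion": [
    {"offset": [-3, 0, 0], "roll": 0, "hand": 45},
    {"offset": [-6, 0, 0], "roll": 0, "hand": 45},
    {"offset": [-9, 0, 0], "roll": 0, "hand": 45},
    {"offset": [-12, 0, 0], "roll": 0, "hand": 45},
    {"offset": [-15, 0, 0], "roll": 0, "hand": 45},
    {"offset": [-17, 0, 0], "roll": 0, "hand": 45},
    {"offset": [-19, 0, 0], "roll": 0, "hand": 45},
    {"offset": [-20, 0, 0], "roll": 0, "hand": 45}
  ]
}}

```text
clock: 6.73
tool_pos: [0.5304, 0.0113, 0.1404]
orientation: [-180.0, -0.0, -100.2]
force: [-0.1, -0.7, 0.3]
opening: 0.0452
```

```bash
python3 - <<'E'
from h import *
import cv2
s=cams.snapshot("wrist");cv2.imwrite("pics/w7.png",s["img"][:,:,::-1])
cv2.imwrite("pics/w7c.png",cv2.resize(s["img"][:300,100:410,::-1],None,fx=1.7,fy=1.7))
E
```

```text
(no output)
```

View pics/w7c.png

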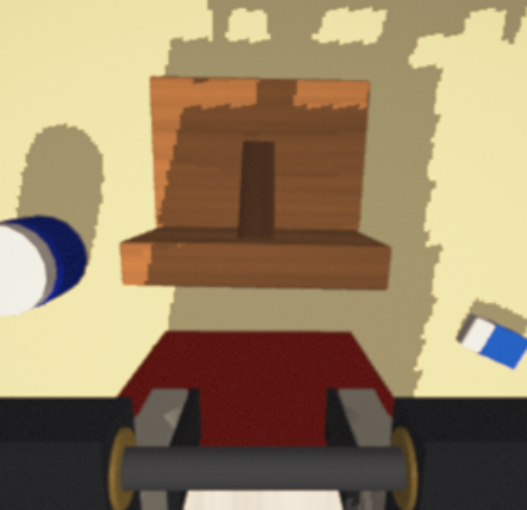

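The book is now pushed up. The view shows the foot of its outer cover at (165–352, 332), a clear gap to the bookend, and the upright's base at row 290. I'll measure the book foot, the tilt and the gaps from these pixels.

```bash
python3 - <<'E'
from h import *
M,o=tool();s=cams.snapshot("wrist");T=M@s["T_tool_cam"]
O=np.array([.538,.057,0]);ex=np.array([.984,-.177,0]);ey=np.array([.177,.984,0])
for n,u,v,z in [("bookfootL",165,332,0),("bookfootR",352,331,0),("beBaseL",123,284,0),("beBaseR",387,290,0),("beTopInL",121,243,.105),("beTopInR",391,249,.105),("footendL",150,76,.03),("footendR",369,81,.03)]:
    p=ray(s["K"],T,(u/1.7+100,v/1.7),z)-O;print(n,(p@ex).round(4),(p@ey).round(4))
print(o['force'],((o['tool_pos']-O)@ey).round(4),((o['tool_pos']-O)@ex).round(4))
E
```

```text
bookfootL 0.0679 -0.0259
bookfootR -0.0613 -0.0266
beBaseL 0.0942 -0.0596
beBaseR -0.0834 -0.0555
beTopInL 0.0625 -0.0988
beTopInR -0.056 -0.0962
footendL 0.0611 -0.1794
footendR -0.0571 -0.1769
[-0.53367575  0.28811224  0.01731729] -0.0463 0.0006
```

Call:
{"name": "jog_arm", "arguments": {
  "motion": [
    {"offset": [-2, 0, 0], "roll": 0, "hand": 45},
    {"offset": [-4, 0, 0], "roll": 0, "hand": 45},
    {"offset": [-6, 0, 0], "roll": 0, "hand": 45},
    {"offset": [-7, 0, 0], "roll": 0, "hand": 45},
    {"offset": [-7, 0, 0], "roll": 0, "hand": 45}
  ]
}}

```text
clock: 7.25
tool_pos: [0.5316, 0.0181, 0.1404]
orientation: [180.0, -0.0, -100.2]
force: [-0.0, -0.6, -1.1]
opening: 0.0448
```

Call:
{"name": "jog_arm", "arguments": {
  "motion": [
    {"offset": [-2, 0, 0], "roll": 0, "hand": 45},
    {"offset": [-4, 0, 0], "roll": 0, "hand": 45},
    {"offset": [-5, 0, 0], "roll": 0, "hand": 45},
    {"offset": [-5, 0, 0], "roll": 0, "hand": 45},
    {"offset": [-5, 0, 0], "roll": 0, "hand": 45}
  ]
}}

```text
clock: 7.67
tool_pos: [0.5325, 0.023, 0.1404]
orientation: [-180.0, 0.0, -100.2]
force: [0.4, -0.4, 0.1]
opening: 0.0446
```

```bash
python3 - <<'E'
from h import *
import cv2
s=cams.snapshot("wrist");cv2.imwrite("pics/w8.png",s["img"][:,:,::-1])
cv2.imwrite("pics/w8c.png",np.clip(1.6*cv2.resize(s["img"][150:384,90:420,::-1],None,fx=2.2,fy=2.2),0,255).astype(np.uint8))
M,o=tool();O=np.array([.538,.057,0]);ey=np.array([.177,.984,0]);print(o['force'],(o['tool_pos']-O)@ey)
E
```

```text
[-0.34380294 -0.44608024 -0.20317146] -0.03449771963612951
```

View pics/w8c.png

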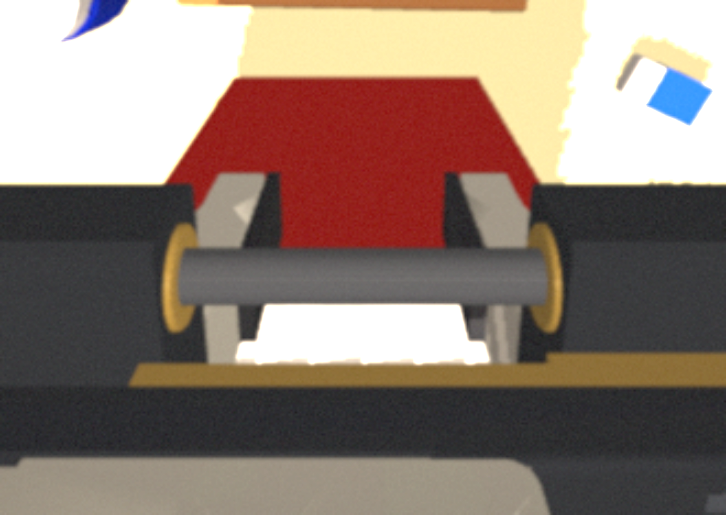

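The book's foot is at crop (237–478, 78), unmoved, and the fingers ended level with the book's upright cover at zero force, so the book stands. Next I back off and go behind the bookend's foot.

Call:
{"name": "jog_arm", "arguments": {
  "motion": [
    {"offset": [8, 0, 0], "roll": 0, "hand": 45},
    {"offset": [20, 0, 0], "roll": 0, "hand": 45},
    {"offset": [40, 0, -20], "roll": 0, "hand": 45},
    {"offset": [70, 0, -30], "roll": 0, "hand": 45},
    {"offset": [100, 0, -30], "roll": 0, "hand": 45},
    {"offset": [130, 0, -30], "roll": 0, "hand": 45},
    {"offset": [160, 0, -30], "roll": 0, "hand": 45},
    {"offset": [180, 0, -30], "roll": 0, "hand": 45},
    {"offset": [187, 0, -30], "roll": 0, "hand": 45},
    {"offset": [187, 0, 0], "roll": 0, "hand": 45},
    {"offset": [187, 0, 30], "roll": 0, "hand": 45},
    {"offset": [187, 0, 60], "roll": 0, "hand": 45},
    {"offset": [187, 0, 85], "roll": 0, "hand": 45},
    {"offset": [187, 0, 105], "roll": 0, "hand": 45},
    {"offset": [187, 0, 114], "roll": 0, "hand": 45},
    {"offset": [187, 0, 114], "roll": 0, "hand": 45},
    {"offset": [187, 0, 114], "roll": 0, "hand": 45}
  ]
}}

```text
clock: 9.13
tool_pos: [0.4995, -0.1614, 0.0267]
orientation: [180.0, -0.0, -100.2]
force: [1.2, 0.3, 0.4]
opening: 0.0453
```

```bash
python3 - <<'E'
from h import *
import cv2
t=cams.snapshot("top");s=cams.snapshot("wrist")
cv2.imwrite("pics/t9.png",t["img"][:,:,::-1]);cv2.imwrite("pics/w9.png",s["img"][:,:,::-1])
a=cv2.resize(t["img"][140:240,200:310,::-1],(400,364),interpolation=cv2.INTER_CUBIC);b=cv2.resize(s["img"][:,:,::-1],(400,300))
cv2.imwrite("pics/p9.png",np.hstack([a,cv2.copyMakeBorder(b,0,64,0,0,0)]))
M,o=tool();O=np.array([.538,.057,0]);ey=np.array([.177,.984,0]);print(o['force'],o['tool_pos'],(o['tool_pos']-O)@ey)
E
```

```text
[-0.22103334 -0.29040915  0.10010042] [ 0.50047994 -0.16123536  0.02773845] -0.22138464084498302
```

View pics/p9.png

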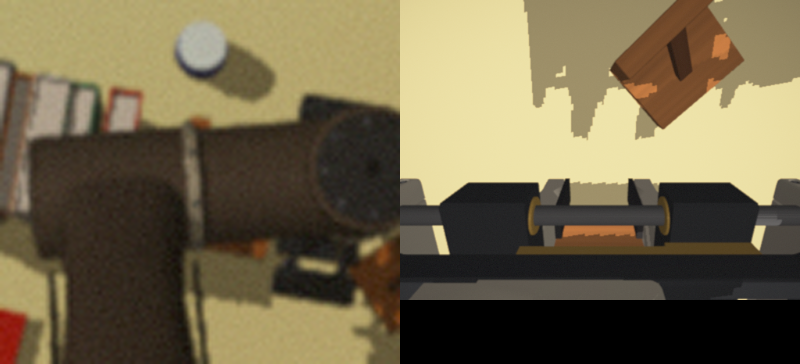

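The top view (left) shows the red book upright at (125,105), with a gap of a few mm to the green cover at (90,105). The wrist view shows the bookend's foot just ahead of the fingers, and the decoy is well clear behind. I'll push the foot now.

Call:
{"name": "jog_arm", "arguments": {
  "motion": [
    {"offset": [-8, 0, 0], "roll": 0, "hand": 45},
    {"offset": [-16, 0, 0], "roll": 0, "hand": 45},
    {"offset": [-22, 0, 0], "roll": 0, "hand": 45},
    {"offset": [-26, 0, 0], "roll": 0, "hand": 45},
    {"offset": [-30, 0, 0], "roll": 0, "hand": 45},
    {"offset": [-34, 0, 0], "roll": 0, "hand": 45},
    {"offset": [-38, 0, 0], "roll": 0, "hand": 45},
    {"offset": [-42, 0, 0], "roll": 0, "hand": 45},
    {"offset": [-46, 0, 0], "roll": 0, "hand": 45},
    {"offset": [-50, 0, 0], "roll": 0, "hand": 45},
    {"offset": [-54, 0, 0], "roll": 0, "hand": 45},
    {"offset": [-58, 0, 0], "roll": 0, "hand": 45},
    {"offset": [-60, 0, 0], "roll": 0, "hand": 45},
    {"offset": [-62, 0, 0], "roll": 0, "hand": 45}
  ]
}}

```text
clock: 10.4
tool_pos: [0.5104, -0.0999, 0.0263]
orientation: [180.0, -0.0, -100.2]
force: [-0.3, 0.4, -0.1]
opening: 0.0448
```

Call:
{"name": "jog_arm", "arguments": {
  "motion": [
    {"offset": [-2, 0, 0], "roll": 0, "hand": 45},
    {"offset": [-4, 0, 0], "roll": 0, "hand": 45},
    {"offset": [-6, 0, 0], "roll": 0, "hand": 45},
    {"offset": [-8, 0, 0], "roll": 0, "hand": 45},
    {"offset": [-9, 0, 0], "roll": 0, "hand": 45},
    {"offset": [-10, 0, 0], "roll": 0, "hand": 45}
  ]
}}

```text
clock: 10.9
tool_pos: [0.5121, -0.0902, 0.0264]
orientation: [180.0, -0.0, -100.2]
force: [-0.1, 0.0, -0.2]
opening: 0.0453
```

```bash
python3 - <<'E'
from h import *
import cv2
s=cams.snapshot("wrist");cv2.imwrite("pics/w10.png",s["img"][:,:,::-1])
cv2.imwrite("pics/w10c.png",np.clip(1.4*cv2.resize(s["img"][150:384,90:420,::-1],None,fx=2.2,fy=2.2),0,255).astype(np.uint8))
M,o=tool();print(o['force'],o['tau'].round(1))
E
```

```text
[ 0.60931052 -0.68473154 -0.36452123] [ -0.1 -45.   20.4   4.9  -0.    0. ]
```

View pics/w10c.png

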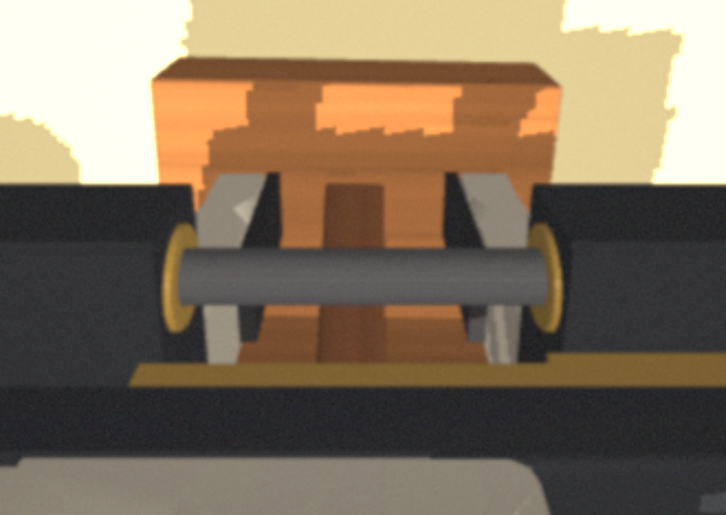

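The wrist view shows the fingers over the foot instead of against it: the foot's end edge is at row 82 and the fingertips at row 172. The tip size in the picture (inner gap 75 px for 45 mm, so 0.169 m away) puts the tips about 25 mm behind the nominal TCP, not 11 mm ahead of it. That also explains the first missed push. I'll back off and lower with the force guarded.

Call:
{"name": "jog_arm", "arguments": {
  "motion": [
    {"offset": [15, 0, -4], "roll": 0, "hand": 45},
    {"offset": [30, 0, -4], "roll": 0, "hand": 45},
    {"offset": [50, 0, -4], "roll": 0, "hand": 45},
    {"offset": [72, 0, -4], "roll": 0, "hand": 45},
    {"offset": [72, 0, 5], "roll": 0, "hand": 45},
    {"offset": [72, 0, 10], "roll": 0, "hand": 45},
    {"offset": [72, 0, 13], "roll": 0, "hand": 45},
    {"offset": [72, 0, 13], "roll": 0, "hand": 45}
  ]
}}

```text
clock: 11.62
tool_pos: [0.4988, -0.1608, 0.0125]
orientation: [179.9, -0.0, -100.2]
force: [-0.7, -0.0, 0.3]
opening: 0.045
```

Call:
{"name": "jog_arm", "arguments": {
  "motion": [
    {"offset": [0, 0, 1.5], "roll": 0, "hand": 45},
    {"offset": [0, 0, 3], "roll": 0, "hand": 45},
    {"offset": [0, 0, 4], "roll": 0, "hand": 45},
    {"offset": [0, 0, 4], "roll": 0, "hand": 45}
  ]
}}

```text
clock: 11.95
tool_pos: [0.4994, -0.1608, 0.0093]
orientation: [180.0, 0.0, -100.2]
force: [-0.6, -0.2, 0.1]
opening: 0.0454
```

```bash
python3 - <<'E'
from h import *
import cv2
s=cams.snapshot("wrist");cv2.imwrite("pics/w11.png",s["img"][:,:,::-1])
cv2.imwrite("pics/w11c.png",np.clip(1.5*cv2.resize(s["img"][150:384,90:420,::-1],None,fx=2.2,fy=2.2),0,255).astype(np.uint8))
M,o=tool();print(o['force'],o['tool_pos'],o['opening'])
E
```

```text
[-0.4194596  -0.06960557  0.13745146] [ 0.49940879 -0.16092876  0.00937095] 0.04516165029085219
```

View pics/w11c.png

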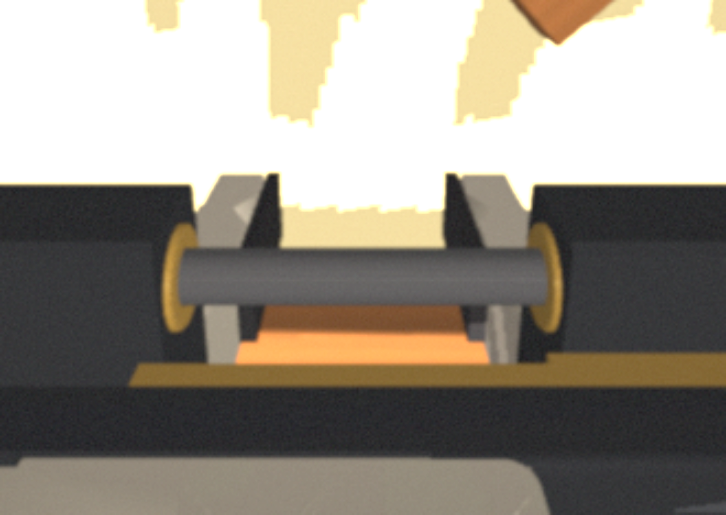

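No desk contact even at TCP z = 9 mm, where the nominal tip would be 2 mm below the desk, so the tips really are short. I'll continue the guarded descent.

Call:
{"name": "jog_arm", "arguments": {
  "motion": [
    {"offset": [0, 0, 2], "roll": 0, "hand": 45},
    {"offset": [0, 0, 4], "roll": 0, "hand": 45},
    {"offset": [0, 0, 6], "roll": 0, "hand": 45},
    {"offset": [0, 0, 8], "roll": 0, "hand": 45},
    {"offset": [0, 0, 8], "roll": 0, "hand": 45}
  ]
}}

```text
clock: 12.42
tool_pos: [0.499, -0.1612, 0.0009]
orientation: [180.0, -0.0, -100.2]
force: [-1.3, -0.5, 0.3]
opening: 0.0452
```

Call:
{"name": "jog_arm", "arguments": {
  "motion": [
    {"offset": [0, 0, 2], "roll": 0, "hand": 45},
    {"offset": [0, 0, 4], "roll": 0, "hand": 45},
    {"offset": [0, 0, 6], "roll": 0, "hand": 45},
    {"offset": [0, 0, 8], "roll": 0, "hand": 45},
    {"offset": [0, 0, 8], "roll": 0, "hand": 45}
  ]
}}

```text
clock: 12.83
tool_pos: [0.4991, -0.1612, -0.0071]
orientation: [180.0, -0.0, -100.2]
force: [0.4, 0.3, -0.3]
opening: 0.0453
```

Call:
{"name": "jog_arm", "arguments": {
  "motion": [
    {"offset": [-8, 0, 0], "roll": 0, "hand": 45},
    {"offset": [-16, 0, 0], "roll": 0, "hand": 45},
    {"offset": [-22, 0, 0], "roll": 0, "hand": 45},
    {"offset": [-26, 0, 0], "roll": 0, "hand": 45},
    {"offset": [-30, 0, 0], "roll": 0, "hand": 45},
    {"offset": [-34, 0, 0], "roll": 0, "hand": 45},
    {"offset": [-37, 0, 0], "roll": 0, "hand": 45},
    {"offset": [-40, 0, 0], "roll": 0, "hand": 45},
    {"offset": [-43, 0, 0], "roll": 0, "hand": 45},
    {"offset": [-46, 0, 0], "roll": 0, "hand": 45}
  ]
}}

```text
clock: 13.67
tool_pos: [0.5073, -0.116, -0.0065]
orientation: [180.0, -0.0, -100.2]
force: [-0.7, -4.9, 2.0]
opening: 0.0449
```

```bash
python3 - <<'E'
from h import *
import cv2
M,o=tool();s=cams.snapshot("wrist");im=s["img"];cv2.imwrite("pics/w12.png",im[:,:,::-1])
print(o['force'])
for v in range(160,330,6): print(v,im[v,251].tolist(),im[v,165].tolist())
E
```

```text
[-0.71383984 -4.94179554  1.95334185]
160 [163, 149, 108] [165, 150, 109]
166 [204, 185, 134] [241, 233, 177]
172 [213, 192, 139] [241, 232, 176]
178 [241, 233, 177] [241, 232, 177]
184 [241, 232, 176] [241, 232, 176]
190 [241, 232, 177] [241, 232, 177]
196 [241, 232, 176] [241, 232, 176]
202 [241, 232, 177] [241, 231, 175]
208 [241, 232, 175] [241, 232, 177]
214 [167, 152, 111] [241, 232, 177]
220 [165, 150, 110] [241, 231, 176]
226 [167, 151, 110] [241, 232, 177]
232 [166, 152, 111] [240, 228, 166]
238 [165, 151, 110] [28, 26, 29]
244 [166, 151, 110] [29, 28, 30]
250 [140, 125, 90] [28, 29, 28]
256 [86, 58, 35] [32, 32, 33]
262 [67, 50, 39] [47, 41, 31]
268 [58, 58, 58] [91, 72, 42]
274 [71, 69, 68] [130, 101, 51]
280 [68, 66, 66] [141, 112, 58]
286 [63, 62, 62] [133, 104, 52]
292 [114, 73, 42] [123, 96, 48]
298 [116, 76, 44] [56, 46, 34]
304 [117, 75, 43] [34, 32, 34]
310 [110, 71, 41] [31, 30, 33]
316 [91, 71, 36] [88, 70, 39]
322 [90, 71, 34] [89, 71, 36]
328 [29, 33, 32] [25, 30, 28]
```

Contact: the force along -y is 4.9 N, so the bookend is sliding. Continuing.

Call:
{"name": "jog_arm", "arguments": {
  "motion": [
    {"offset": [-3, 0, 0], "roll": 0, "hand": 45},
    {"offset": [-6, 0, 0], "roll": 0, "hand": 45},
    {"offset": [-9, 0, 0], "roll": 0, "hand": 45},
    {"offset": [-12, 0, 0], "roll": 0, "hand": 45},
    {"offset": [-15, 0, 0], "roll": 0, "hand": 45},
    {"offset": [-18, 0, 0], "roll": 0, "hand": 45},
    {"offset": [-21, 0, 0], "roll": 0, "hand": 45},
    {"offset": [-24, 0, 0], "roll": 0, "hand": 45},
    {"offset": [-27, 0, 0], "roll": 0, "hand": 45}
  ]
}}

```text
clock: 14.47
tool_pos: [0.512, -0.0895, -0.0066]
orientation: [180.0, -0.0, -100.2]
force: [-1.2, -5.2, 2.3]
opening: 0.0453
```

Call:
{"name": "jog_arm", "arguments": {
  "motion": [
    {"offset": [-2, 0, 0], "roll": 0, "hand": 45},
    {"offset": [-4, 0, 0], "roll": 0, "hand": 45},
    {"offset": [-6, 0, 0], "roll": 0, "hand": 45}
  ]
}}

```text
clock: 14.72
tool_pos: [0.5131, -0.0836, -0.0066]
orientation: [180.0, -0.0, -100.2]
force: [-0.6, -5.2, 2.7]
opening: 0.0449
```

Call:
{"name": "jog_arm", "arguments": {
  "motion": [
    {"offset": [-1, 0, 0], "roll": 0, "hand": 45},
    {"offset": [-2, 0, 0], "roll": 0, "hand": 45},
    {"offset": [-3, 0, 0], "roll": 0, "hand": 45}
  ]
}}

```text
clock: 14.97
tool_pos: [0.5136, -0.0809, -0.0066]
orientation: [180.0, -0.0, -100.2]
force: [-0.5, -7.2, 3.5]
opening: 0.045
```

The force rose to 7.2 N, so the bookend has met the book. I'll close the remaining gap to the row in small steps.

Call:
{"name": "jog_arm", "arguments": {
  "motion": [
    {"offset": [-1, 0, 0], "roll": 0, "hand": 45},
    {"offset": [-2, 0, 0], "roll": 0, "hand": 45}
  ]
}}

```text
clock: 15.13
tool_pos: [0.5138, -0.0791, -0.0066]
orientation: [180.0, -0.0, -100.2]
force: [-0.3, -8.0, 4.2]
opening: 0.0452
```

Call:
{"name": "jog_arm", "arguments": {
  "motion": [
    {"offset": [-1, 0, 0], "roll": 0, "hand": 45},
    {"offset": [-2, 0, 0], "roll": 0, "hand": 45}
  ]
}}

```text
clock: 15.3
tool_pos: [0.5141, -0.0772, -0.0065]
orientation: [180.0, -0.0, -100.2]
force: [-1.6, -8.0, 3.8]
opening: 0.0452
```

Call:
{"name": "jog_arm", "arguments": {
  "motion": [
    {"offset": [-1, 0, 0], "roll": 0, "hand": 45},
    {"offset": [-2, 0, 0], "roll": 0, "hand": 45}
  ]
}}

```text
clock: 15.47
tool_pos: [0.5144, -0.0752, -0.0066]
orientation: [180.0, -0.0, -100.2]
force: [-1.7, -8.0, 4.1]
opening: 0.0451
```

Call:
{"name": "jog_arm", "arguments": {
  "motion": [
    {"offset": [-1, 0, 0], "roll": 0, "hand": 45},
    {"offset": [-2, 0, 0], "roll": 0, "hand": 45}
  ]
}}

```text
clock: 15.63
tool_pos: [0.5145, -0.0744, -0.0066]
orientation: [179.9, -0.1, -100.2]
force: [0.3, -24.6, 1.2]
opening: 0.0452
```

The force jumped to 24.6 N: the stack is snug against the row. I'll back off, lift clear and check from above.

Call:
{"name": "jog_arm", "arguments": {
  "motion": [
    {"offset": [5, 0, 0], "roll": 0, "hand": 45},
    {"offset": [15, 0, 0], "roll": 0, "hand": 45},
    {"offset": [30, 0, 0], "roll": 0, "hand": 45},
    {"offset": [45, 0, -15], "roll": 0, "hand": 45},
    {"offset": [60, 0, -45], "roll": 0, "hand": 45},
    {"offset": [65, 0, -80], "roll": 0, "hand": 45},
    {"offset": [75, 0, -115], "roll": 0, "hand": 45},
    {"offset": [100, 0, -140], "roll": 0, "hand": 45},
    {"offset": [135, 0, -160], "roll": 0, "hand": 45},
    {"offset": [170, 0, -180], "roll": 0, "hand": 45},
    {"offset": [205, 0, -180], "roll": 0, "hand": 45},
    {"offset": [240, 0, -180], "roll": 0, "hand": 45},
    {"offset": [275, 0, -180], "roll": 0, "hand": 45},
    {"offset": [310, 0, -180], "roll": 0, "hand": 45},
    {"offset": [340, 0, -180], "roll": 0, "hand": 45},
    {"offset": [360, 0, -180], "roll": 0, "hand": 45},
    {"offset": [360, 0, -180], "roll": 0, "hand": 45}
  ]
}}

```text
clock: 17.05
tool_pos: [0.4504, -0.4301, 0.1724]
orientation: [180.0, 0.0, -100.4]
force: [0.6, -0.4, 0.8]
opening: 0.045
```

```bash
python3 - <<'E'
from h import *
import cv2
t=cams.snapshot("top");q=cams.snapshot("scene");cv2.imwrite("pics/t13.png",t["img"][:,:,::-1]);cv2.imwrite("pics/s13.png",q["img"][:,:,::-1])
a=np.clip(1.3*cv2.resize(t["img"][145:225,195:295,::-1],(450,360),interpolation=cv2.INTER_CUBIC),0,255).astype(np.uint8)
b=cv2.resize(q["img"][110:250,190:326,::-1],(350,360),interpolation=cv2.INTER_CUBIC)
cv2.imwrite("pics/p13.png",np.hstack([a,b]))
E
```

```text
(no output)
```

View pics/p13.png

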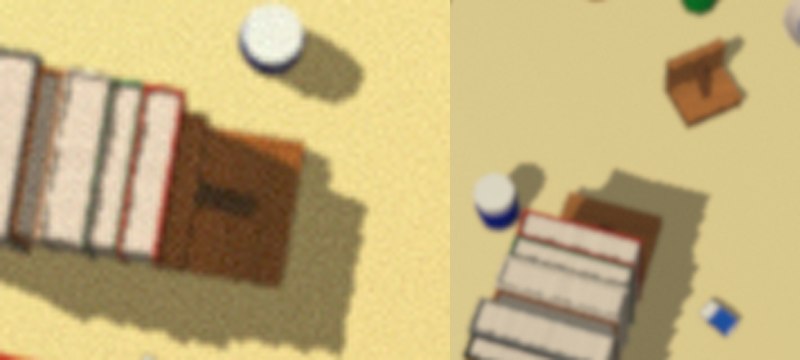

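In both views the book stands upright flush with the row and the bookend is against it. Book outer edge: (185,92)–(160,257). Foot end: (304,143)–(280,287). The jar and eraser are undisturbed. One numeric check follows.

```bash
python3 - <<'E'
from h import *
import cv2
s=cams.snapshot("top");O=np.array([.538,.057,0]);ex=np.array([.984,-.177,0]);ey=np.array([.177,.984,0])
for n,a,b,z in [("book outer",(185,92),(160,257),.182),("foot end",(304,143),(280,287),.03)]:
    p,q=[ray(s["K"],s["cam_to_world"],(x/4.5+195,y/4.5+145),z)-O for x,y in(a,b)];e=p-q;m=(p+q)/2
    print(n,"x",(m@ex).round(4),"y",(m@ey).round(4),"ang",np.degrees(np.arctan2(e@ey,e@ex)).round(1))
a,b=cv2.imread("pics/top0.png"),s["img"][:,:,::-1]
d=cv2.absdiff(cv2.GaussianBlur(a,(5,5),0),cv2.GaussianBlur(b,(5,5),0)).max(2)
for n,u,v in[("blue",255,153),("orange",354,173),("green",352,212),("eraser",227,231),("pot",122,256),("bowl",345,258)]: print(n,d[v-9:v+9,u-9:u+9].mean().round(1))
E
```

```text
book outer x 0.0014 y -0.0266 ang 1.1
foot end x -0.0013 y -0.1234 ang -0.1
blue 13.2
orange 99.8
green 42.4
eraser 13.1
pot 6.0
bowl 15.4
```

```bash
python3 -c "
from plant import order;print(order.close_job())"
```

```text
the job is handed in; nothing more can be done
None
```

I pushed the book upright with the bookend still standing back, then slid the bookend in by its foot until the stack was snug against the row. The job is handed in at about 17 s of the 51 s, with no verdict reported.

**Pushing**
- **Missed strokes:** my first push at the book and my first at the foot both passed over without contact. The fingertips sit roughly 20–25 mm short of where the description puts them. I saw this in the wrist view and by lowering to TCP z = −7 mm without touching the desk, then corrected for it.
- **Closing the gap:** sliding took about 5 N, and 7–8 N once the book moved too. The jump to 24.6 N marked the row.

**Last checks (top view)**
- **Book:** it is upright and flush with the row, 1 mm off line sideways and about 1° off square. That one degree is within the reading error.
- **Bookend:** it is square to about 0.1° and 1 mm off line.
- **Disagreement:** the foot-end reading puts the bookend's inner face about 3 mm inside the book's outer face. That is impossible, so positions along the row are only good to a few mm. The snug fit rests on the force jump and the picture.
- **Bystanders:** the blue jar, eraser, bowl and brush pot look unchanged. The orange and green jars differed from the first image, most likely because the arm was over them. I did not check those two separately, and my path stayed well above or away from them.

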